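Sort the lab ware beside the analyser

TASK

Clear up beside the analyser: stand the two black reagent jars in the two-bay tray, one jar to each bay, stand both white sample cups mouth up in the round steel dish, and lay the white cuvette rack, holes up and lengthwise, in the plain oblong tray. Everything should end flat on the floor of its tray or dish and let go; leave the soap dispenser and the white wash bottle standing where they are.

Things in the scene. Friction and masses are not known exactly. Their poses are not given: they have to be found in the camera images.
- jar_a_mid (a point): black plastic screw-capped reagent jar, an upright cylinder 40 mm in diameter and 60 mm tall, about 70 g; this point is on its axis half-way up (30 mm above its underside), z up along its axis. The two jars are alike and interchangeable
- jar_b_mid (a point): black plastic screw-capped reagent jar, an upright cylinder 40 mm in diameter and 60 mm tall, about 70 g; this point is on its axis half-way up (30 mm above its underside), z up along its axis. The two jars are alike and interchangeable
- cup_a_mid (a point): open white plastic sample cup, empty, slightly tapered: 31 mm outside diameter at the foot, 35 mm at the rim, 44 mm tall, wall 2.5 mm, about 25 g, standing mouth up; this point is on its axis half-way up (22 mm above its underside), z towards the mouth. The two cups are alike and interchangeable
- cup_b_mid (a point): open white plastic sample cup, empty, slightly tapered: 31 mm outside diameter at the foot, 35 mm at the rim, 44 mm tall, wall 2.5 mm, about 25 g, standing mouth up; this point is on its axis half-way up (22 mm above its underside), z towards the mouth. The two cups are alike and interchangeable
- rack_mid (a point): white plastic cuvette rack, a solid block 30 mm (its x) by 80 mm (its y) by 45 mm tall with a row of four square 12 mm blind holes in its top, about 110 g; this point is at the block's centre, 22.5 mm above its underside; z up. To be gripped across its 30 mm width
- jar_tray: fixed white plastic tray with two bays, outside 76 mm (its x) by 144 mm (its y), rim 14 mm high, floor 4 mm thick, walls 4 mm. A divider 4 mm thick and 12.5 mm high, running along its x through the middle, makes two bays 68 mm (x) by 66 mm (y) centred at y = +35 and y = -35 mm. Origin: centre of the underside, on the bench; z up
- dish: fixed round open steel dish, outside 134 mm in diameter at the rim, rim 14 mm high, floor 4 mm thick and 122 mm across. Both cups stand in it side by side (e.g. 27 mm either side of the centre). Origin: centre of the underside, on the bench; z up
- rack_tray: fixed plain white plastic oblong tray without divider, outside 68 mm (its x) by 118 mm (its y), rim 14 mm high, floor 4 mm thick, walls 4 mm: inside 60 by 110 mm. The rack lies in its middle, long side along the tray's y, either way round. Origin: centre of the underside, on the bench; z up
- soap: bystander, loose: green pump soap dispenser, 68 mm in diameter, 123 mm tall, behind the trays as the robot sees them. Origin: centre of its underside. Not to be disturbed
- wash_bottle: bystander, loose: white plastic bottle, 60 mm in diameter, 120 mm tall, behind the trays as the robot sees them. Origin: centre of its underside. Not to be disturbed
Mind the look-alikes: they are no part of the job. What is shaped like the part that bears cup_a_mid but blue or pink is not meant.

How it is judged:
At the end, for the whole second after the job is handed in: One jar in each bay of the two-bay tray, both cups in the round dish, the rack in the oblong tray along its length (within about 25 degrees); each upright within 7 degrees, resting within 5 mm of the floor height of its own tray (so inside its rim), released and at rest (((x of jar_a_mid in the frame of jar_tray between -0.016 and 0.016 m and y of jar_a_mid in the frame of jar_tray between 0.018 and 0.052 m and z of jar_a_mid in the frame of jar_tray between 0.029 and 0.039 m and angle between each of jar_a_mid, jar_b_mid's own z axis and vertical below 0.12 rad and x of jar_b_mid in the frame of jar_tray between -0.016 and 0.016 m and y of jar_b_mid in the frame of jar_tray between -0.052 and -0.018 m and z of jar_b_mid in the frame of jar_tray between 0.029 and 0.039 m) or (x of jar_a_mid in the frame of jar_tray between -0.016 and 0.016 m and y of jar_a_mid in the frame of jar_tray between -0.052 and -0.018 m and z of jar_a_mid in the frame of jar_tray between 0.029 and 0.039 m and angle between each of jar_a_mid, jar_b_mid's own z axis and vertical below 0.12 rad and x of jar_b_mid in the frame of jar_tray between -0.016 and 0.016 m and y of jar_b_mid in the frame of jar_tray between 0.018 and 0.052 m and z of jar_b_mid in the frame of jar_tray between 0.029 and 0.039 m)) and horizontal distance between each of cup_a_mid, cup_b_mid and dish below 0.05 m and z of cup_a_mid in the frame of dish between 0.021 and 0.031 m and angle between each of cup_a_mid, cup_b_mid, rack_mid's own z axis and vertical below 0.12 rad and z of cup_b_mid in the frame of dish between 0.021 and 0.031 m and x of rack_mid in the frame of rack_tray between -0.02 and 0.02 m and y of rack_mid in the frame of rack_tray between -0.02 and 0.02 m and z of rack_mid in the frame of rack_tray between 0.0215 and 0.0315 m and angle between the y axis of rack_mid and the y axis of rack_tray, either way round below 0.45 rad and linear speed of each of jar_a, jar_b, cup_a, cup_b, rack below 0.02 m/s); the robot touches nothing.
It fails at once if the soap dispenser is pushed more than 30 mm or tipped over (distance of soap from where it was at the start of the episode above 0.03 m or angle between soap's own z axis and vertical above 0.5 rad).
It fails at once if the wash bottle is pushed more than 30 mm or tipped over (distance of wash_bottle from where it was at the start of the episode above 0.03 m or angle between wash_bottle's own z axis and vertical above 0.5 rad).
It also fails if it takes over 125 s, if anything falls off the work surface, if the arm or the gripper's body presses on something with over 40 N, if the wrist force passes 120 N, or if a joint passes its speed limit or range.

ROBOT

A 6-joint arm with a two-finger parallel gripper is mounted at the origin on the work surface. World frame = base frame: x ahead of the robot, y to its left, z up, the work surface at z = 0. Lengths are in m, angles in rad, forces in N, time in s.
With the tool pointing down it reaches from about 0.375 to 0.975 m from the base axis. Payload 3.8 kg.
Tool frame: the origin (TCP) lies midway between the tips of the shut fingers; the grasp point (between the pads) lies 19 mm behind it; z points along the fingers, y is the direction in which the jaws open and shut (so a half turn about z gives the same grasp; the last joint's range is limited). The gripper opens to 85 mm and grips with 20 to 120 N. Pads are 22 mm wide; open, the fingers measure 114 mm over their backs; the gripper's body (76 mm by 85 mm) begins 54 mm behind the grasp point. The pads swing forward as they close: fully open they stand 13 mm farther back than shut.
Start: joints at [-1.344, 0.264, 1.604, -0, 1.274, -0.037], TCP at [0.176, -0.652, 0.231] pointing down, gripper open.
Joint ranges: [-2.63, 2.63], [-0.94, 2.18], [0.31, 2.57], [-1.31, 4.45], [0, 2.66], [-2.55, 2.55]. Speed limits (rad/s): [2.57, 2.57, 3.14, 3.14, 3.14, 3.14].

INTERFACE

Orientations are given as a rotation vector (axis times angle).
In Python, from workcell import bot gives the robot as it stands.
- The arm moves only by the tool drive_tool, never from a script. Its argument "steps" is a list of rows, each a list of 2 entries, a list of its own where there are three numbers: the shift along the tool's x, y, z in mm, then the turn about the tool's z in degrees. In form: [[[dx, dy, dz], twist], ...]. A call has 1 to 8 rows; each row shifts and turns the commanded pose from where the row before left it, along the tool's axes as they then stand; what a row does not reach is not made up. A row lasts 1/12 s, in which the tool goes at most 41.7 mm and 7.16 degrees, less where a joint would pass 70% of its speed; a pose out of reach is approached as far as the arm can. A call is refused whole if a number of a shift passes 41.7 or a number of a turn 7.16, either way. A call with a gripper value outside its range is refused whole. "jaw" is the opening, from 0 (shut) to 1 (fully open), set as the call begins (left out, the last holds). The fingers move at their own pace and stop on an object; "force" is the grip in N (left out, the last holds). Time passes only in rows, so rows that do not move let the fingers close. It gives the time, the measured TCP pose, the force and the opening at its end, in the units of the state.
- bot.read_state(): the state, without advancing time (a new reading comes with each control period).
- bot.read_camera(name): name is "side" or "top" or "wrist"; returns the picture (384x512x3 uint8, red, green, blue); there is no depth.
- bot.camera_info(name): a dict with "fx", "fy", "cx", "cy" (pixels), "D" ([k1, k2, p1, p2, k3] as OpenCV has them; the pictures are not rectified), "position" and "attitude" of the camera in the world. Camera axes: x right, y down, z forward; pixel columns grow to the right and rows downward; lengths in m; the calibration is good to about 2 mm. A picture is of the moment at which its call begins: read the wrist's pose just before it. camera_info takes no time and is no camera call; for the wrist camera it gives the pose at the moment of the call.
- bot.finish_job(): hands the job in, once; it reports no verdict.
The state is a dict: "time": time; "q": joint angles; "joint_vel": joint speeds; "joint_torque": joint torques, N m; "tool_pos": TCP position; "tcp_rot": TCP orientation; "wrist_force": force on the tool from outside, world axes, zero at the start; "torque": the same for the moment, N m; "width": opening from 0.0 (shut) to 1.0 (fully open).
Only numpy, scipy, OpenCV 4.12 (cv2) and the standard library are available. Lean on these libraries where they do the work, as an engineer would, in place of code of your own. Each camera call takes 0.05 s, during which the arm holds its last target.

## Working session

There is one attempt and no reset: what is moved stays moved. The work goes in short steps, Python scripts to look and compute and a tool call to move; the robot and the scene stay as the last step left them, time stands still between calls to the robot, and variables do not carry over. Pictures are saved under pics/ and viewed, and the job is handed in when it is done.

Besides the shell and the picture viewer there is one more tool, called after "Request:" as name(argument=value, ...) on one line, values as JSON. drive_tool: Moves the arm, as the interface text tells. Its arguments: {"type":"object","properties":{"steps":{"type":"array","items":{"type":"array"}},"jaw":{"type":"number"},"force":{"type":"number"}},"required":["steps"]}

```bash
mkdir -p pics; ls; python3 - <<'E'
from workcell import bot
import cv2
s=bot.read_state();print(s)
for n in ("side","top","wrist"):
    print(n,bot.camera_info(n))
    cv2.imwrite(f"pics/{n}0.png",bot.read_camera(n)[:,:,::-1])
E
```

```text
pics
{'time': 0.0, 'q': array([-1.34391322e+00,  2.64761486e-01,  1.60538482e+00,  1.79910411e-05,
        1.27369561e+00, -3.68678045e-02]), 'joint_vel': array([ 3.09637610e-04, -8.60149220e-05,  2.44973870e-04, -6.23481383e-04,
       -9.14979106e-04,  1.47036913e-03]), 'joint_torque': array([-1.30123917e-03, -5.15110588e+01, -3.67314863e+01, -3.21038951e-04,
        1.28707982e-02, -1.31652530e-05]), 'tool_pos': array([ 0.17583446, -0.65093443,  0.22995057]), 'tcp_rot': array([-3.11209407e+00, -4.12796281e-01,  3.08059527e-04]), 'wrist_force': array([-1.30207047, -0.57319251,  0.19875856]), 'torque': array([0.00108035, 0.01945891, 0.00564714]), 'width': 1.000880694631082}
side {'fx': 354.6738370203159, 'fy': 354.6738370203159, 'cx': 250.22789131685587, 'cy': 195.98934050938087, 'D': array([-0.02669425,  0.        ,  0.        ,  0.        ,  0.        ]), 'position': array([ 0.44195572, -0.72218768,  0.47582814]), 'attitude': array([-2.09358383,  0.17430202, -0.13144584])}
top {'fx': 420.5806138606198, 'fy': 420.5806138606198, 'cx': 255.3265513488271, 'cy': 191.8203805898291, 'D': array([-0.06360572,  0.        ,  0.        ,  0.        ,  0.        ]), 'position': array([0.54496226, 0.0195456 , 1.04904847]), 'attitude': array([-2.22093027,  2.18749754, -0.03969467])}
wrist {'fx': 312.35180236715235, 'fy': 312.35180236715235, 'cx': 255.7366803689071, 'cy': 193.49895477729712, 'D': array([-0.06731487,  0.        ,  0.        ,  0.        ,  0.        ]), 'position': array([ 0.25481298, -0.63013358,  0.37386643]), 'attitude': array([ 2.27939667, -1.7456308 , -0.29008471])}
```

View pics/top0.png

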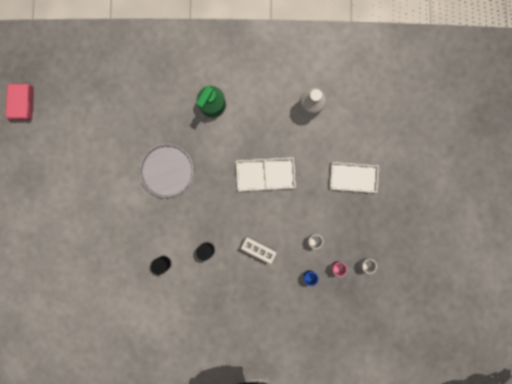

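View pics/side0.png

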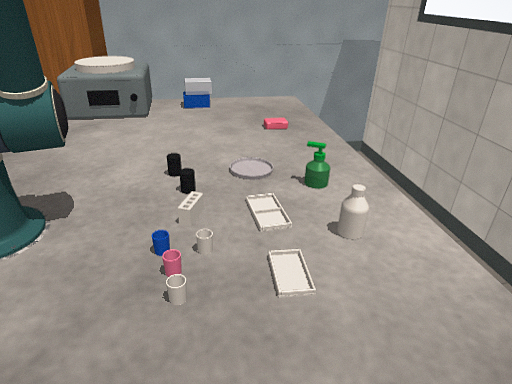

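View pics/wrist0.png

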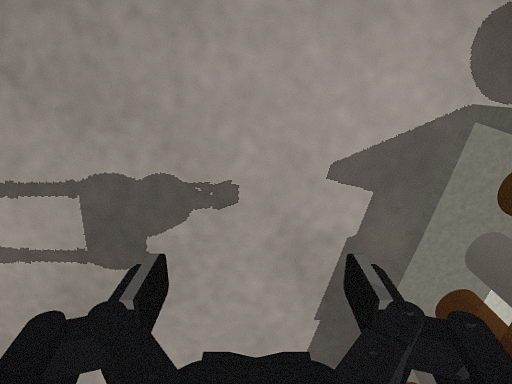

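```bash
cat > h.py <<'E'
import numpy as np, cv2
from scipy.spatial.transform import Rotation as R
from workcell import bot
def cam(n):
    i=bot.camera_info(n); K=np.array([[i['fx'],0,i['cx']],[0,i['fy'],i['cy']],[0,0,1]])
    M=R.from_rotvec(i['attitude']).as_matrix()
    return K,np.array(i['D'],float),M,np.array(i['position'])
def proj(c,P):
    K,D,M,p=c; P=np.asarray(P,float).reshape(-1,3)
    rv,_=cv2.Rodrigues(M.T); return cv2.projectPoints(P,rv,-M.T@p,K,D)[0].reshape(-1,2)
def unproj(c,uv,z):
    K,D,M,p=c
    n=cv2.undistortPoints(np.asarray(uv,float).reshape(-1,1,2),K,D).reshape(-1,2)
    d=np.c_[n,np.ones(len(n))]@M.T
    return p+d*((z-p[2])/d[:,2])[:,None]
def circ(x,y,r,z,n=40):
    t=np.linspace(0,2*np.pi,n,endpoint=False); return np.c_[x+r*np.cos(t),y+r*np.sin(t),np.full(n,z)]
def rect(x,y,a,b,yaw,z):
    Q=np.array([[a,b],[-a,b],[-a,-b],[a,-b]])/2; c,s=np.cos(yaw),np.sin(yaw)
    return np.c_[x+c*Q[:,0]-s*Q[:,1],y+s*Q[:,0]+c*Q[:,1],np.full(4,z)]
def mv(tgt_xyz,yaw=None):
    """target TCP -> tool-frame shift mm, and twist"""
    s=bot.read_state(); M=R.from_rotvec(s['tcp_rot']).as_matrix()
    return (M.T@(np.array(tgt_xyz)-s['tool_pos'])*1000).round(1)
def tooly():
    s=bot.read_state(); M=R.from_rotvec(s['tcp_rot']).as_matrix()
    return M
E
python3 - <<'E'
from h import *
im=cv2.imread('pics/top0.png'); c=cam('top')
for n,uv,z in [('jarA',(161,265),.03),('jarB',(205,252),.03),('rack',(259,251),.045),('cup1',(316,242),.03),('cup2',(370,266),.03),('pink',(340,269),.03),('blue',(311,278),.03),('dish',(167,172),.01),('jt',(266,174),.01),('rt',(355,178),.01),('soap',(212,101),.1),('wb',(314,99),.1)]:
    print(n,unproj(c,[uv],z)[0].round(3))
g=im.copy()
cv2.imwrite('pics/c1.png',cv2.resize(im[220:300,130:260],None,fx=6,fy=6,interpolation=cv2.INTER_CUBIC))
cv2.imwrite('pics/c2.png',cv2.resize(im[220:300,260:390],None,fx=6,fy=6,interpolation=cv2.INTER_CUBIC))
cv2.imwrite('pics/c3.png',cv2.resize(im[130:210,130:260],None,fx=6,fy=6,interpolation=cv2.INTER_CUBIC))
cv2.imwrite('pics/c4.png',cv2.resize(im[130:210,260:390],None,fx=6,fy=6,interpolation=cv2.INTER_CUBIC))
print(tooly().round(3))
E
```

```text
jarA [0.4   0.244 0.03 ]
jarB [0.433 0.138 0.03 ]
rack [0.439 0.008 0.045]
cup1 [ 0.461 -0.13   0.03 ]
cup2 [ 0.405 -0.262  0.03 ]
pink [ 0.397 -0.189  0.03 ]
blue [ 0.374 -0.119  0.03 ]
dish [0.627 0.239 0.01 ]
jt [ 0.626 -0.007  0.01 ]
rt [ 0.619 -0.228  0.01 ]
soap [0.784 0.121 0.1  ]
wb [ 0.793 -0.112  0.1  ]
[[ 0.965  0.261 -0.   ]
 [ 0.261 -0.965  0.002]
 [ 0.    -0.002 -1.   ]]
```

View pics/c1.png

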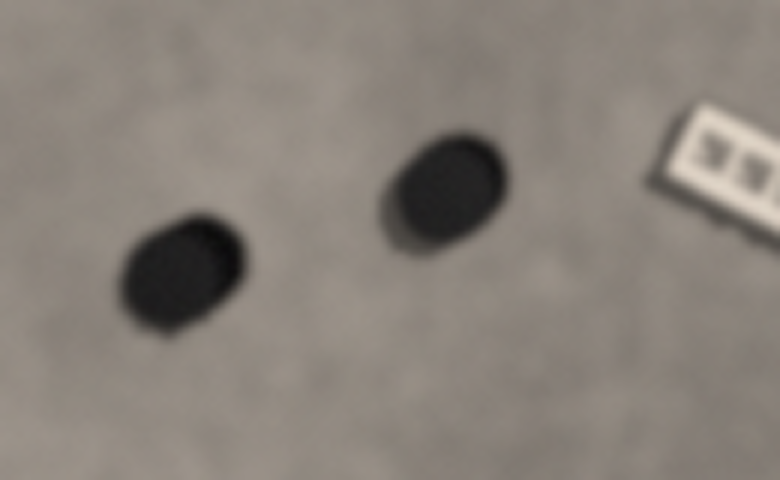

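View pics/c2.png

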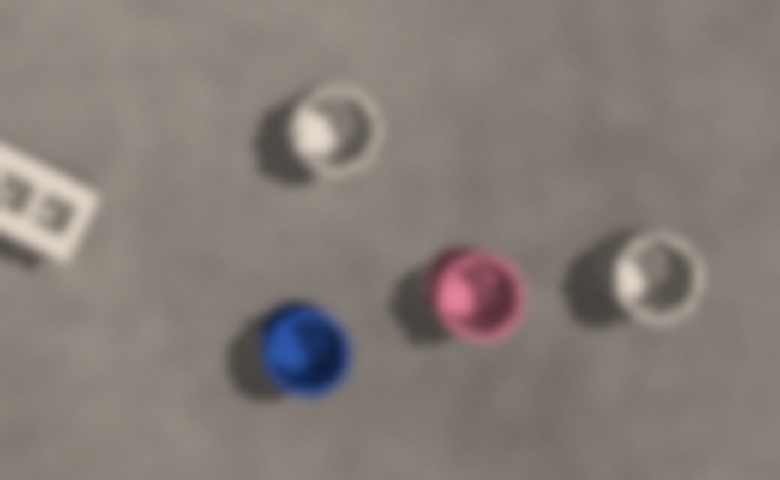

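View pics/c4.png

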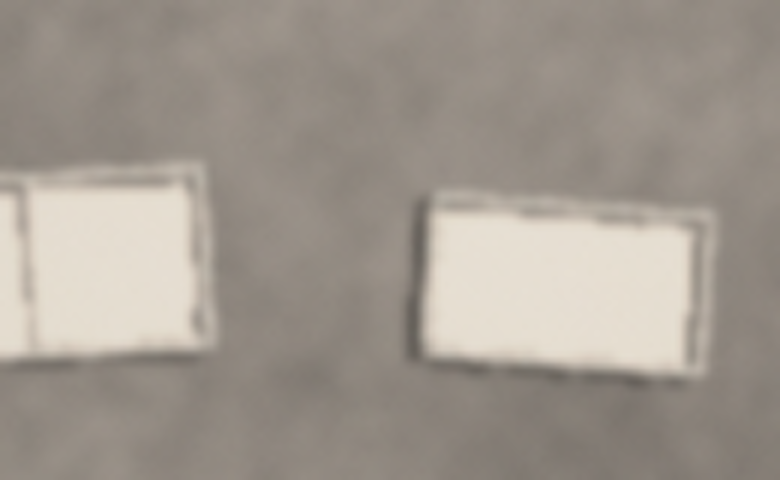

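```bash
python3 - <<'E'
from h import *
im=cv2.imread('pics/top0.png'); c=cam('top')
f=lambda x0,y0,x,y:((x+.5)/6-.5+x0,(y+.5)/6-.5+y0)
U=lambda p,z:unproj(c,[p],z)[0][:2]
# jars: silhouette fit
from scipy.optimize import minimize
def fit(mask,roi,x0,model):
    # IoU fit, supersampled 8x
    x,y,w,h=roi; S=8
    m=cv2.resize(mask[y:y+h,x:x+w].astype(np.float32),None,fx=S,fy=S,interpolation=cv2.INTER_CUBIC)>.5
    def cost(p):
        q=np.zeros(m.shape,np.uint8)
        for P in model(p):
            uv=(proj(c,P)-[x,y]+.5)*S-.5
            cv2.fillConvexPoly(q,cv2.convexHull(uv.astype(np.float32)).round().astype(np.int32),1)
        return (q.astype(bool)^m).sum()/m.sum()
    r=minimize(cost,x0,method='Nelder-Mead',options=dict(initial_simplex=[np.array(x0)+d for d in np.vstack([np.zeros(len(x0)),np.diag([.008]*2+[.1]*(len(x0)-2))])],xatol=1e-4,fatol=1e-5))
    return r.x.round(4),round(r.fun,3)
g=im.max(2).astype(np.float32)
jar=lambda p:[np.vstack([circ(p[0],p[1],.02,0),circ(p[0],p[1],.02,.06)])]
m=np.clip((75-g)/60+.5,0,1)
print('jarA',fit(m,(140,245,42,42),(.4,.244),jar)); print('jarB',fit(m,(184,232,42,42),(.433,.138),jar))
for n,p in [('cup1',f(260,220,338,131)),('cup2',f(260,220,658,278)),('pink',f(260,220,480,294)),('blue',f(260,220,306,350))]: print(n,p,U(p,.044).round(4))
rc=[U(f(130,220,703,104),.045),U(f(130,220,665,175),.045),U(f(260,220,65,262),.045),U(f(260,220,100,198),.045)]
rc=np.array(rc);print('rack',rc.mean(0).round(4),cv2.minAreaRect((rc*1000).astype(np.float32)),np.degrees(np.arctan2(*(rc[0]+rc[1]-rc[2]-rc[3])[::-1])))
# trays: bright mask in z=.014 footprint
tr=lambda a,b:(lambda p:[np.vstack([rect(p[0],p[1],a,b,p[2],.014),rect(p[0],p[1],a,b,p[2],0)])])
hsv=im.astype(int)
mm=np.clip((g-168)/40+.5,0,1)
cv2.imwrite('pics/m.png',cv2.resize((mm[130:210,130:390]*255).astype(np.uint8),None,fx=3,fy=3))
cl=cv2.morphologyEx(mm,cv2.MORPH_CLOSE,np.ones((5,5)))
print('jt',fit(cl,(228,150,76,48),(.626,-.007,0),tr(.076,.144)))
print('rt',fit(cl,(322,154,66,48),(.619,-.228,0),tr(.068,.118)))
E
```

```text
jarA (array([0.4001, 0.2452]), np.float64(0.152))
jarB (array([0.4351, 0.1396]), np.float64(0.091))
cup1 (315.9166666666667, 241.41666666666666) [ 0.4639 -0.1276]
cup2 (369.25, 265.9166666666667) [ 0.4069 -0.2565]
pink (339.5833333333333, 268.5833333333333) [ 0.3998 -0.1852]
blue (310.5833333333333, 277.9166666666667) [ 0.3768 -0.116 ]
rack [0.4408 0.0092] ((440.07965087890625, 9.507579803466797), (79.62876892089844, 31.91000747680664), 62.91988754272461) 64.01015266220367
jt (array([ 0.6269, -0.0056,  0.0744]), np.float64(0.016))
rt (array([ 0.6229, -0.2267, -0.0643]), np.float64(0.033))
```

View pics/m.png

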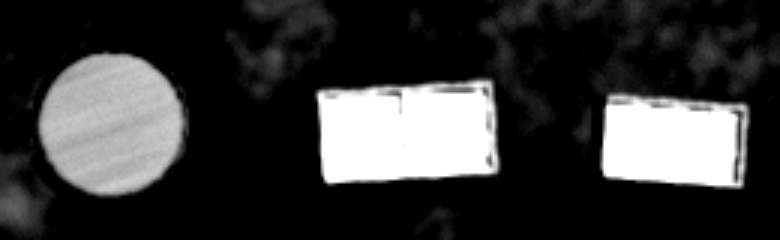

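View pics/c3.png

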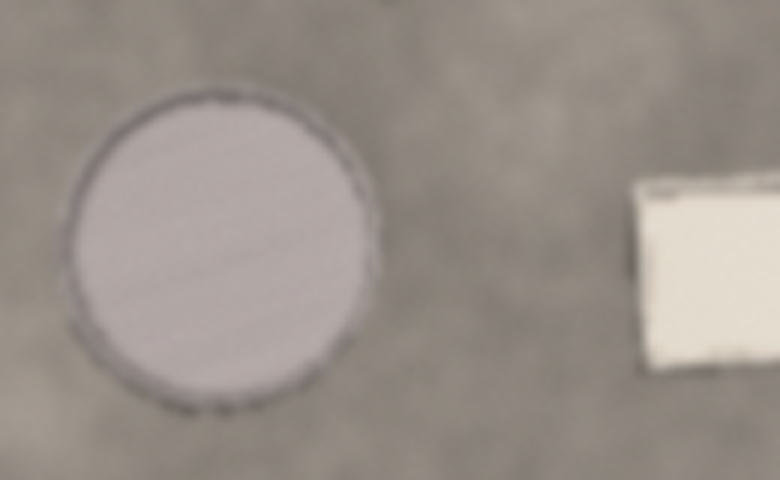

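```bash
python3 - <<'E'
from h import *
c=cam('top'); print('dish',unproj(c,[((220.5)/6-.5+130,(247.5)/6-.5+130)],.006)[0])
D=unproj(c,[((220.5)/6-.5+130,(247.5)/6-.5+130)],.006)[0]
for n in('top','side'):
    c=cam(n);S=3; im=cv2.imread(f'pics/{n}0.png'); im=cv2.resize(im,None,fx=S,fy=S,interpolation=cv2.INTER_CUBIC)
    def dr(P,col): cv2.polylines(im,[((proj(c,P)+.5)*S-.5).round().astype(np.int32)],True,col,1)
    for x,y in[(.4001,.2452),(.4351,.1396)]:
        dr(circ(x,y,.02,0),(0,255,0));dr(circ(x,y,.02,.06),(0,255,255))
    for x,y in[(.4639,-.1276),(.4069,-.2565),(.3998,-.1852)]:
        dr(circ(x,y,.0155,0),(0,255,0));dr(circ(x,y,.0175,.044),(0,255,255))
    dr(rect(.4404,.0093,.03,.08,np.radians(-26.5),.045),(0,0,255));dr(rect(.4404,.0093,.03,.08,np.radians(-26.5),0),(0,255,0))
    dr(rect(.6269,-.0056,.076,.144,.0744,.014),(0,0,255));dr(rect(.6229,-.2267,.068,.118,-.0643,.014),(0,0,255))
    dr(circ(D[0],D[1],.067,.014),(0,0,255));dr(circ(D[0],D[1],.061,.004),(0,255,0))
    r=(130,130,390,300) if n=='top' else (130,140,390,310)
    o=im[r[1]*S:r[3]*S,r[0]*S:r[2]*S]; cv2.imwrite(f'pics/ov_{n}.png',o)
E
```

```text
dish [0.63066004 0.24157741 0.006     ]
```

View pics/ov_top.png

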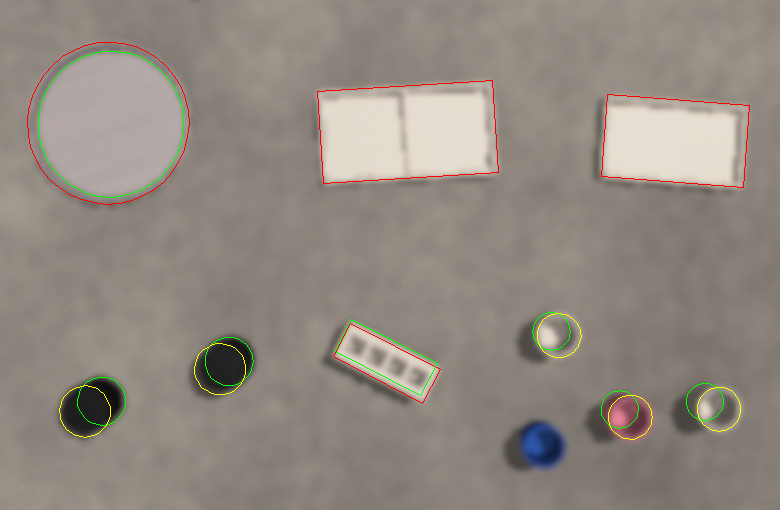

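View pics/ov_side.png

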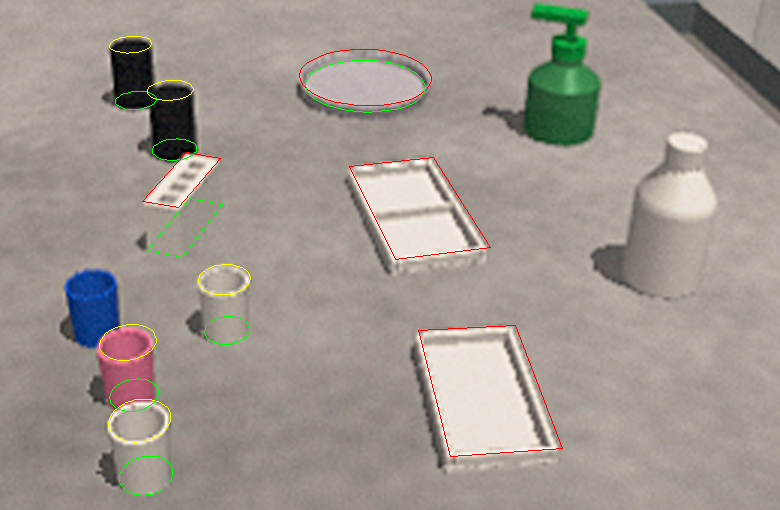

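```bash
cat > plan.py <<'E'
import sys; from h import *
# plan.py x y z yawdeg [x y z yaw ...]: rows through waypoints (yaw of tool x)
def plan(wps,vmax=40,tw=7):
    s=bot.read_state(); p=s['tool_pos']*1000; M=R.from_rotvec(s['tcp_rot']).as_matrix()
    rows=[]
    for x,y,z,yaw in wps:
        t=np.array([x,y,z])*1000
        cy=np.degrees(np.arctan2(M[1,0],M[0,0])); dt=-((yaw-cy+180)%360-180)
        n=max(1,int(np.ceil(max(np.linalg.norm(t-p)/vmax,abs(dt)/tw))))
        for k in range(n):
            d=(M.T@((t-p)/(n-k))).round(1); w=round(dt/(n-k),1); dt-=w
            p=p+M@d; M=M@R.from_euler('z',w,degrees=True).as_matrix()
            rows.append([d.tolist(),w])
    s=bot.read_state();print('t',s['time'].__round__(2),'at',s['tool_pos'].round(4),'n',len(rows),'w',round(s['width'],3))
    for i in range(0,len(rows),8): print(str(rows[i:i+8]).replace(' ',''))
if __name__=='__main__':
    a=np.array(sys.argv[1:],float).reshape(-1,4); plan(a)
E
python3 plan.py .407 -.2565 .12 90
```

```text
t 0.15 at [ 0.1759 -0.6511  0.2302] n 12 w 1.0
[[[27.2,-26.7,9.2],np.float64(-6.2)],[[29.9,-23.6,9.2],np.float64(-6.2)],[[32.3,-20.3,9.2],np.float64(-6.2)],[[34.3,-16.6,9.2],np.float64(-6.3)],[[35.9,-12.8,9.3],np.float64(-6.2)],[[37.0,-8.8,9.2],np.float64(-6.3)],[[37.8,-4.7,9.3],np.float64(-6.2)],[[38.1,-0.6,9.2],np.float64(-6.3)]]
[[[37.9,3.6,9.3],np.float64(-6.2)],[[37.3,7.6,9.2],np.float64(-6.3)],[[36.3,11.7,9.3],np.float64(-6.2)],[[34.8,15.5,9.2],np.float64(-6.3)]]
```

Request:
drive_tool(steps=[[[27.2,-26.7,9.2],-6.2],[[29.9,-23.6,9.2],-6.2],[[32.3,-20.3,9.2],-6.2],[[34.3,-16.6,9.2],-6.3],[[35.9,-12.8,9.3],-6.2],[[37.0,-8.8,9.2],-6.3],[[37.8,-4.7,9.3],-6.2],[[38.1,-0.6,9.2],-6.3]], jaw=0.62, force=25)

```text
time: 0.82
tool_pos: [0.3306, -0.3869, 0.1569]
tcp_rot: [-2.645, -1.695, -0.0]
wrist_force: [0.8, -0.2, 0.0]
width: 0.618
```

Request:
drive_tool(steps=[[[37.9,3.6,9.3],-6.2],[[37.3,7.6,9.2],-6.3],[[36.3,11.7,9.3],-6.2],[[34.8,15.5,9.2],-6.3],[[0,0,0],0],[[0,0,0],0]])

```text
time: 1.32
tool_pos: [0.4073, -0.255, 0.1196]
tcp_rot: [-2.216, -2.225, 0.001]
wrist_force: [-0.3, -1.3, 0.0]
width: 0.619
```

```bash
sed -i 's/w=round(dt\/(n-k),1)/w=round(float(dt)\/(n-k),1)/' plan.py; python3 - <<'E'
from h import *
c=cam('wrist'); im=cv2.imread('/dev/null'); im=np.ascontiguousarray(bot.read_camera('wrist')[:,:,::-1])
for P in (circ(.4069,-.2565,.0175,.044),circ(.4069,-.2565,.0155,0)):
    cv2.polylines(im,[proj(c,P).round().astype(np.int32)],True,(0,255,0),1)
cv2.imwrite('pics/w1.png',im)
E
python3 plan.py .407 -.2565 .12 90 .407 -.2565 .012 90
```

```text
t 1.37 at [ 0.4072 -0.2565  0.1202] n 4 w 0.622
[[[0.0,-0.2,0.2],0.1],[[0.0,0.0,36.0],0.0],[[0.0,0.0,36.0],0.0],[[0.0,0.1,36.0],0.0]]
```

View pics/w1.png

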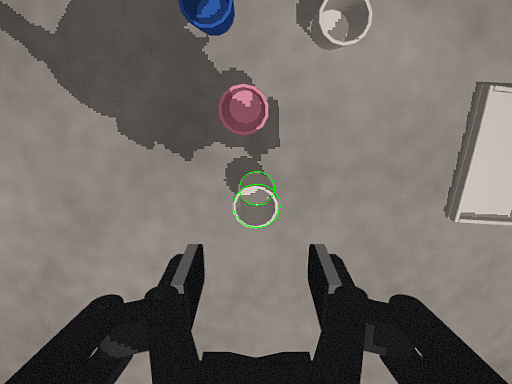

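The wrist view shows the white cup (256,207), with the predicted outline on it. It lies between the jaws and clear of pink (243,109). Descending.

Request:
drive_tool(steps=[[[0,0,36],0],[[0,0,36],0],[[0,0,36],0],[[0,0,0],0]])

```text
time: 1.7
tool_pos: [0.4015, -0.2551, 0.0065]
tcp_rot: [-2.216, -2.21, 0.004]
wrist_force: [-1.4, 0.7, -0.2]
width: 0.619
```

Request:
drive_tool(steps=[[[0,0,0],0],[[0,0,0],0],[[0,0,0],0],[[0,0,0],0],[[0,0,0],0]], jaw=0)

```text
time: 2.12
tool_pos: [0.4087, -0.2585, 0.0146]
tcp_rot: [2.219, 2.218, 0.001]
wrist_force: [-0.0, -0.1, 0.2]
width: 0.403
```

Request:
drive_tool(steps=[[[0,0,-20],0],[[0,0,-38],0],[[0,0,-38],0],[[0,0,0],0]])

```text
time: 2.45
tool_pos: [0.4125, -0.2609, 0.1174]
tcp_rot: [2.21, 2.211, 0.004]
wrist_force: [1.6, -1.2, 1.2]
width: 0.4
```

```bash
python3 - <<'E'
from h import *
cv2.imwrite('pics/w2.png',bot.read_camera('wrist')[:,:,::-1])
E
python3 plan.py .630 .2145 .11 94 
```

```text
t 2.5 at [ 0.4113 -0.26    0.1147] n 14 w 0.398
[[[33.9,15.6,0.2],-0.3],[[33.8,15.8,0.3],-0.3],[[33.7,16.0,0.2],-0.3],[[33.6,16.2,0.3],-0.3],[[33.6,16.3,0.2],-0.3],[[33.5,16.5,0.3],-0.3],[[33.4,16.7,0.2],-0.3],[[33.3,16.9,0.3],-0.3]]
[[[33.2,17.0,0.2],-0.3],[[33.1,17.2,0.3],-0.3],[[33.0,17.4,0.2],-0.2],[[33.0,17.5,0.3],-0.3],[[32.8,17.7,0.2],-0.2],[[32.8,17.8,0.3],-0.3]]
```

View pics/w2.png

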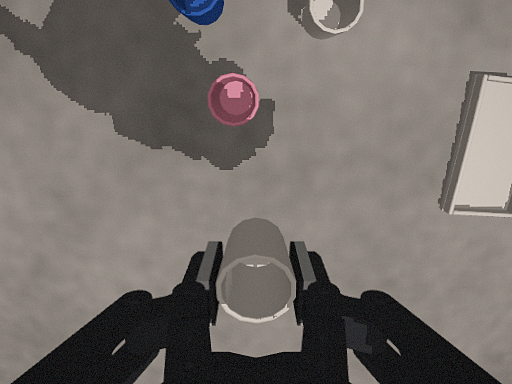

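```bash
python3 - <<'E'
s=open('plan.py').read()
s=s.replace("n=max(1,int(np.ceil(max(np.linalg.norm(t-p)/vmax,abs(dt)/tw))))","""n=max(1,int(np.ceil(max(np.linalg.norm(t-p)/vmax,abs(dt)/tw))))
        if n>1: n+=1
        wt=np.ones(n)
        if n>1: wt[0]=wt[-1]=.5""")
s=s.replace("(t-p)/(n-k)","(t-p)*wt[k]/wt[k:].sum()").replace("float(dt)/(n-k)","float(dt*wt[k]/wt[k:].sum())")
open('plan.py','w').write(s)
E
python3 plan.py .630 .2145 .11 94 
```

```text
t 2.5 at [ 0.4113 -0.26    0.1147] n 15 w 0.398
[[[16.9,7.8,0.1],-0.1],[[33.9,15.7,0.2],-0.3],[[33.8,15.9,0.3],-0.3],[[33.7,16.0,0.2],-0.3],[[33.6,16.2,0.3],-0.3],[[33.5,16.4,0.2],-0.3],[[33.4,16.6,0.3],-0.3],[[33.4,16.8,0.2],-0.3]]
[[[33.3,16.9,0.3],-0.3],[[33.2,17.1,0.2],-0.3],[[33.1,17.3,0.3],-0.3],[[33.0,17.4,0.2],-0.3],[[32.9,17.6,0.3],-0.2],[[32.8,17.7,0.2],-0.3],[[16.3,9.0,0.2],-0.1]]
```

Request:
drive_tool(steps=[[[17,8,0],0],[[34,16,0],0],[[34,16,0],0],[[34,16,0],0],[[34,16,0],0],[[34,16,0],0],[[34,16,0],0],[[34,16,0],0]])

```text
time: 3.17
tool_pos: [0.5271, -0.0003, 0.1081]
tcp_rot: [-2.221, -2.222, 0.0]
wrist_force: [0.1, -0.6, -0.8]
width: 0.4
```

```bash
python3 plan.py .630 .2145 .11 94 
```

```text
t 3.17 at [ 5.271e-01 -3.000e-04  1.081e-01] n 7 w 0.4
[[[17.9,8.6,-0.2],-0.3],[[35.7,17.4,-0.3],-0.7],[[35.5,17.8,-0.3],-0.7],[[35.2,18.2,-0.3],-0.6],[[35.1,18.6,-0.3],-0.7],[[34.8,19.0,-0.3],-0.6],[[17.3,9.7,-0.2],-0.4]]
```

Request:
drive_tool(steps=[[[35.7,17.4,-0.3],-0.6],[[35.5,17.8,-0.3],-0.7],[[35.2,18.2,-0.3],-0.7],[[35,18.6,-0.3],-0.7],[[34.8,19,-0.3],-0.7],[[24,13,0],-0.6],[[10,5,0],0],[[0,0,0],0]])

```text
time: 3.83
tool_pos: [0.6301, 0.2136, 0.1094]
tcp_rot: [-2.139, -2.301, -0.0]
wrist_force: [0.3, -0.3, -0.3]
width: 0.398
```

Request:
drive_tool(steps=[[[0,0,0],0],[[0,0,0],0],[[0,0,0],0]])

```text
time: 4.08
tool_pos: [0.629, 0.2094, 0.1096]
tcp_rot: [-2.144, -2.296, 0.002]
wrist_force: [0.5, -0.0, -0.9]
width: 0.399
```

```bash
python3 plan.py .630 .2145 .017 94 
```

```text
t 4.08 at [0.629  0.2094 0.1096] n 4 w 0.399
[[[0.8,0.3,15.4],-0.0],[[1.7,0.5,30.9],-0.0],[[1.7,0.5,30.9],-0.0],[[0.9,0.2,15.4],-0.1]]
```

Request:
drive_tool(steps=[[[1,0,20],0],[[1,0,35],0],[[1,0,25],0],[[0,0,10],0],[[0,0,0],0],[[0,0,0],0]])

```text
time: 4.58
tool_pos: [0.6294, 0.213, 0.02]
tcp_rot: [-2.144, -2.296, 0.001]
wrist_force: [0.4, -0.1, 0.4]
width: 0.398
```

Request:
drive_tool(steps=[[[0,0,1.5],0],[[0,0,1.5],0],[[0,0,0],0],[[0,0,0],0]])

```text
time: 4.92
tool_pos: [0.6301, 0.2142, 0.0177]
tcp_rot: [2.142, 2.297, 0.002]
wrist_force: [1.1, -0.4, -0.2]
width: 0.396
```

Request:
drive_tool(steps=[[[0,0,1],0],[[0,0,1],0],[[0,0,0],0],[[0,0,0],0]])

```text
time: 5.25
tool_pos: [0.6301, 0.2144, 0.0157]
tcp_rot: [2.142, 2.298, 0.001]
wrist_force: [-0.2, 0.4, 3.4]
width: 0.398
```

Request:
drive_tool(steps=[[[0,0,-0.5],0],[[0,0,0],0],[[0,0,0],0],[[0,0,0],0]], jaw=0.62)

```text
time: 5.58
tool_pos: [0.6293, 0.2141, 0.0151]
tcp_rot: [-2.142, -2.298, 0.001]
wrist_force: [-0.1, 0.5, 0.0]
width: 0.622
```

Request:
drive_tool(steps=[[[0,0,-20],0],[[0,0,-40],0],[[0,0,-30],0],[[0,0,-10],0]])

```text
time: 5.92
tool_pos: [0.6329, 0.2151, 0.1212]
tcp_rot: [2.139, 2.295, 0.011]
wrist_force: [0.5, 0.5, 1.3]
width: 0.625
```

```bash
python3 - <<'E'
from h import *
cv2.imwrite('pics/w3.png',bot.read_camera('wrist')[:,:,::-1])
E
python3 plan.py .464 -.1276 .12 90 
```

```text
t 5.97 at [0.6334 0.2153 0.1218] n 11 w 0.618
[[[-16.5,-9.6,-0.0],0.2],[[-33.1,-19.2,-0.1],0.4],[[-33.2,-19.0,-0.1],0.4],[[-33.3,-18.7,-0.1],0.4],[[-33.5,-18.5,-0.1],0.4],[[-33.6,-18.2,-0.1],0.4],[[-33.7,-18.0,-0.0],0.4],[[-33.9,-17.8,-0.1],0.4]]
[[[-34.0,-17.6,-0.0],0.4],[[-34.1,-17.3,-0.1],0.4],[[-17.1,-8.5,0.0],0.2]]
```

View pics/w3.png

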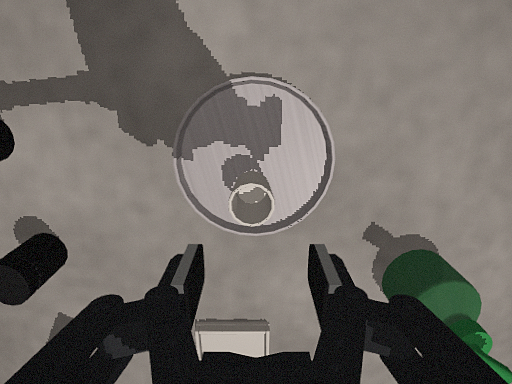

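The first cup stands in the dish (251,207), clear of the rim. Next is cup 1.

Request:
drive_tool(steps=[[[-16.5,-9.6,0],0.2],[[-33.1,-19.2,0],0.4],[[-33.2,-19,0],0.4],[[-33.3,-18.7,0],0.4],[[-33.5,-18.5,0],0.4],[[-33.6,-18.2,0],0.4],[[-33.7,-18,0],0.4],[[-33.9,-17.8,0],0.4]])

```text
time: 6.63
tool_pos: [0.5004, -0.0442, 0.1138]
tcp_rot: [-2.2, -2.24, 0.002]
wrist_force: [0.8, 0.3, -0.7]
width: 0.62
```

Request:
drive_tool(steps=[[[-34,-17.6,0],0.4],[[-34.1,-17.3,0],0.4],[[-17.1,-8.5,0],0.2],[[0,0,0],0],[[0,0,0],0],[[0,0,0],0],[[0,0,0],0]])

```text
time: 7.22
tool_pos: [0.4604, -0.1277, 0.1149]
tcp_rot: [-2.219, -2.222, -0.0]
wrist_force: [-0.4, -0.0, 0.1]
width: 0.62
```

```bash
python3 plan.py .464 -.1276 .012 90
```

```text
t 7.22 at [ 0.4604 -0.1277  0.1149] n 4 w 0.62
[[[0.0,0.6,17.2],0.0],[[0.0,1.2,34.3],0.0],[[0.0,1.2,34.3],0.1],[[0.0,0.6,17.1],-0.0]]
```

Request:
drive_tool(steps=[[[0,1,17],0],[[0,1,34],0],[[0,1,34],0],[[0,0.6,17.9],0],[[0,0,0],0],[[0,0,0],0]])

```text
time: 7.72
tool_pos: [0.4631, -0.1273, 0.0115]
tcp_rot: [-2.217, -2.222, 0.002]
wrist_force: [-0.1, 0.3, 0.9]
width: 0.623
```

Request:
drive_tool(steps=[[[0,0,0],0],[[0,0,0],0],[[0,0,0],0],[[0,0,0],0],[[0,0,0],0]], jaw=0)

```text
time: 8.13
tool_pos: [0.4655, -0.1291, 0.0142]
tcp_rot: [2.219, 2.219, 0.003]
wrist_force: [-0.3, 0.4, 5.6]
width: 0.389
```

Request:
drive_tool(steps=[[[0,0,-20],0],[[0,0,-36],0],[[0,0,-30],0],[[0,0,-12],0],[[0,0,0],0]])

```text
time: 8.55
tool_pos: [0.467, -0.1299, 0.115]
tcp_rot: [2.216, 2.216, 0.006]
wrist_force: [0.9, -0.5, 0.1]
width: 0.387
```

```bash
python3 plan.py .631 .268 .11 94 
```

```text
t 8.55 at [ 0.467  -0.1299  0.115 ] n 12 w 0.387
[[[18.1,7.5,0.2],-0.2],[[36.1,15.0,0.5],-0.4],[[36.0,15.3,0.5],-0.4],[[35.9,15.5,0.5],-0.4],[[35.8,15.8,0.5],-0.3],[[35.7,16.0,0.5],-0.4],[[35.6,16.2,0.5],-0.3],[[35.5,16.4,0.5],-0.4]]
[[[35.4,16.7,0.4],-0.3],[[35.3,16.8,0.5],-0.4],[[35.2,17.1,0.4],-0.3],[[17.6,8.6,0.3],-0.2]]
```

Request:
drive_tool(steps=[[[18.1,7.5,0],-0.2],[[36.1,15,0],-0.4],[[36,15.3,0],-0.4],[[35.9,15.5,0],-0.4],[[35.8,15.8,0],-0.3],[[35.7,16,0],-0.4],[[35.6,16.2,0],-0.3],[[35.5,16.4,0],-0.4]])

```text
time: 9.22
tool_pos: [0.5748, 0.1441, 0.1088]
tcp_rot: [-2.165, -2.275, 0.003]
wrist_force: [0.5, -0.6, -0.8]
width: 0.385
```

Request:
drive_tool(steps=[[[35.4,16.7,0],-0.3],[[35.3,16.8,0],-0.4],[[35.2,17.1,0],-0.3],[[17.6,8.6,0],-0.2],[[0,0,0],0],[[0,0,0],0],[[0,0,0],0],[[0,0,0],0]])

```text
time: 9.88
tool_pos: [0.6267, 0.2676, 0.1095]
tcp_rot: [-2.143, -2.296, 0.004]
wrist_force: [0.4, -0.3, -1.1]
width: 0.39
```

```bash
python3 plan.py .631 .268 .021 94;python3 - <<'E'
from h import *
cv2.imwrite('pics/w4.png',bot.read_camera('wrist')[:,:,::-1])
E
```

```text
t 9.88 at [0.6267 0.2676 0.1095] n 4 w 0.39
[[[0.0,0.8,14.7],-0.0],[[0.1,1.5,29.5],-0.0],[[0.0,1.5,29.5],-0.0],[[0.1,0.7,14.7],-0.0]]
```

View pics/w4.png

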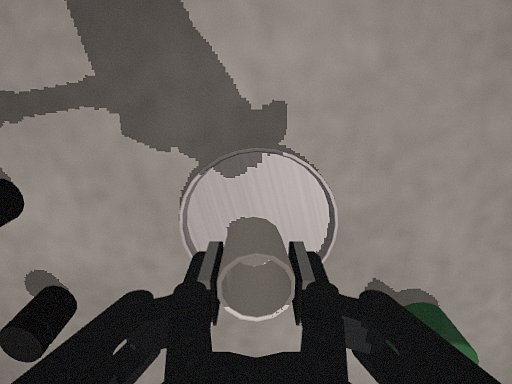

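Request:
drive_tool(steps=[[[0,1,20],0],[[0,1.5,35],0],[[0,1,25],0],[[0,0.5,10],0],[[0,0,1.5],0],[[0,0,0],0],[[0,0,0],0]])

```text
time: 10.52
tool_pos: [0.6323, 0.2691, 0.02]
tcp_rot: [2.143, 2.297, 0.002]
wrist_force: [-0.0, -0.2, -0.5]
width: 0.387
```

Request:
drive_tool(steps=[[[0,0,1],0],[[0,0,0.5],0],[[0,0,0],0],[[0,0,0],0]])

```text
time: 10.85
tool_pos: [0.6319, 0.2696, 0.0181]
tcp_rot: [2.142, 2.298, 0.001]
wrist_force: [-0.3, -0.6, 0.9]
width: 0.386
```

Request:
drive_tool(steps=[[[0,0,1],0],[[0,0,1],0],[[0,0,0],0],[[0,0,0],0]])

```text
time: 11.18
tool_pos: [0.6319, 0.2697, 0.0162]
tcp_rot: [2.142, 2.298, 0.001]
wrist_force: [-0.8, 0.2, 4.7]
width: 0.382
```

Contact felt (4.7 N). Releasing.

Request:
drive_tool(steps=[[[0,0,-0.5],0],[[0,0,0],0],[[0,0,0],0],[[0,0,0],0]], jaw=0.62)

```text
time: 11.52
tool_pos: [0.6315, 0.2694, 0.0157]
tcp_rot: [-2.142, -2.298, 0.001]
wrist_force: [0.3, 0.0, -0.2]
width: 0.623
```

Request:
drive_tool(steps=[[[0,0,-20],0],[[0,0,-40],0],[[0,0,-40],0],[[0,0,-20],0],[[0,0,0],0]], jaw=0.75)

```text
time: 11.93
tool_pos: [0.6361, 0.2712, 0.1439]
tcp_rot: [2.138, 2.294, 0.018]
wrist_force: [0.0, 0.9, 1.5]
width: 0.752
```

```bash
python3 - <<'E'
from h import *
cv2.imwrite('pics/w5.png',bot.read_camera('wrist')[:,:,::-1])
E
python3 plan.py .400 .2445 .13 94 
```

```text
t 11.98 at [0.6344 0.2705 0.1406] n 7 w 0.749
[[[-0.8,-19.6,0.7],0.0],[[-1.6,-39.3,1.5],0.0],[[-1.6,-39.3,1.5],0.0],[[-1.6,-39.3,1.5],0.0],[[-1.6,-39.3,1.4],0.0],[[-1.6,-39.3,1.5],0.0],[[-0.8,-19.6,0.7],0.0]]
```

View pics/w5.png

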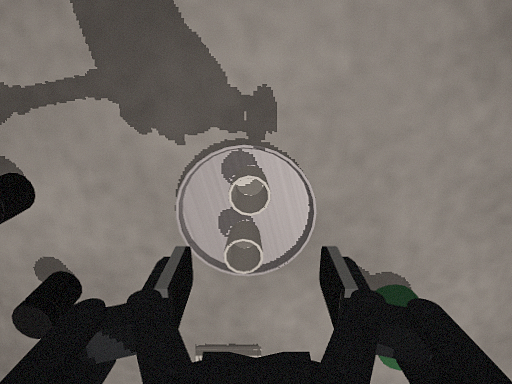

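Both cups stand in the dish (250,195) and (243,257). Next is jar A.

Request:
drive_tool(steps=[[[-0.8,-19.6,0],0],[[-1.6,-39.3,0],0],[[-1.6,-39.3,0],0],[[-1.6,-39.3,0],0],[[-1.6,-39.3,0],0],[[-1.6,-39.3,0],0],[[-0.8,-19.6,0],0],[[0,0,0],0]])

```text
time: 12.65
tool_pos: [0.3912, 0.2415, 0.1332]
tcp_rot: [-2.139, -2.297, 0.011]
wrist_force: [-0.2, 0.2, -0.7]
width: 0.744
```

Request:
drive_tool(steps=[[[0,0,0],0],[[0,0,0],0],[[0,0,0],0],[[0,0,0],0]])

```text
time: 12.98
tool_pos: [0.3984, 0.2436, 0.136]
tcp_rot: [2.143, 2.297, 0.0]
wrist_force: [0.5, -0.0, 0.1]
width: 0.75
```

```bash
python3 - <<'E'
from h import *
c=cam('wrist'); im=np.ascontiguousarray(bot.read_camera('wrist')[:,:,::-1])
for P in (circ(.4001,.2452,.02,.06),circ(.4001,.2452,.02,0)):
    cv2.polylines(im,[proj(c,P).round().astype(np.int32)],True,(0,255,0),1)
cv2.imwrite('pics/w6.png',im)
E
python3 plan.py .400 .2445 .02 94
```

```text
t 13.03 at [0.3983 0.2435 0.136 ] n 4 w 0.749
[[[0.1,0.3,19.3],-0.0],[[0.3,0.6,38.7],-0.0],[[0.3,0.6,38.7],-0.0],[[0.2,0.3,19.3],-0.0]]
```

View pics/w6.png

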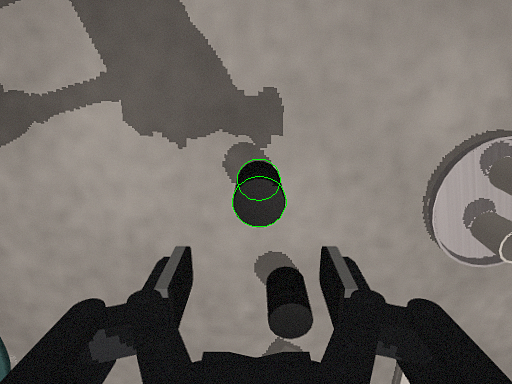

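The outline matches jar A (259,200). Descend and grip.

Request:
drive_tool(steps=[[[0,0.5,19],0],[[0,0.5,39],0],[[0,0.5,39],0],[[0,0,19],0],[[0,0,0],0],[[0,0,0],0]])

```text
time: 13.53
tool_pos: [0.3982, 0.2429, 0.019]
tcp_rot: [-2.142, -2.297, 0.005]
wrist_force: [0.4, 0.7, 1.3]
width: 0.749
```

Request:
drive_tool(steps=[[[0,0,0],0],[[0,0,0],0],[[0,0,0],0],[[0,0,0],0],[[0,0,0],0]], jaw=0, force=30)

```text
time: 13.95
tool_pos: [0.4009, 0.2447, 0.0223]
tcp_rot: [2.141, 2.297, 0.007]
wrist_force: [1.2, -0.1, 6.5]
width: 0.461
```

Request:
drive_tool(steps=[[[0,0,-20],0],[[0,0,-36],0],[[0,0,-30],0],[[0,0,-14],0],[[0,0,0],0]])

```text
time: 14.37
tool_pos: [0.4019, 0.2453, 0.1249]
tcp_rot: [2.14, 2.296, 0.014]
wrist_force: [0.1, -0.1, 0.3]
width: 0.458
```

```bash
python3 - <<'E'
import numpy as np
c,s=np.cos(.0744),np.sin(.0744)
for y in(.035,-.035): print(.6269-s*y,-.0056+c*y)
E
python3 plan.py .6243 .0293 .12 94.3
```

```text
0.624298401681435 0.029303175875396215
0.629501598318565 -0.040503175875396216
t 14.37 at [0.4019 0.2453 0.1249] n 9 w 0.458
[[[-14.4,12.9,0.4],-0.0],[[-28.9,25.8,0.7],-0.0],[[-28.9,25.8,0.7],-0.0],[[-28.9,25.9,0.7],-0.1],[[-28.9,25.8,0.7],-0.0],[[-28.9,25.8,0.7],-0.1],[[-29.0,25.7,0.7],-0.0],[[-29.0,25.8,0.8],-0.1]]
[[[-14.5,12.8,0.4],0.0]]
```

Request:
drive_tool(steps=[[[-14.4,12.9,0],0],[[-28.9,25.8,0],0],[[-28.9,25.8,0],0],[[-28.9,25.9,0],0],[[-28.9,25.8,0],0],[[-28.9,25.8,0],0],[[-29,25.7,0],0],[[-29,25.8,0],0]])

```text
time: 15.03
tool_pos: [0.6068, 0.0391, 0.1182]
tcp_rot: [-2.141, -2.296, 0.003]
wrist_force: [0.0, 0.3, -0.2]
width: 0.458
```

Request:
drive_tool(steps=[[[-14.5,12.8,0],0],[[0,0,0],0],[[0,0,0],0],[[0,0,0],0],[[0,0,0],0]])

```text
time: 15.45
tool_pos: [0.6191, 0.028, 0.1189]
tcp_rot: [-2.14, -2.297, 0.002]
wrist_force: [-0.3, -0.2, -0.9]
width: 0.459
```

```bash
python3 plan.py .6243 .0293 .029 94.3
```

```text
t 15.45 at [0.6191 0.028  0.1189] n 4 w 0.459
[[[0.1,0.9,15.0],-0.0],[[0.3,1.8,30.0],-0.1],[[0.3,1.8,30.0],-0.1],[[0.2,1.0,14.9],-0.0]]
```

Request:
drive_tool(steps=[[[0,1,15],0],[[0.5,2,32],0],[[0.5,1.5,30],0],[[0,0.5,13],0],[[0,0,1],0],[[0,0,0],0],[[0,0,0],0]])

```text
time: 16.03
tool_pos: [0.626, 0.029, 0.03]
tcp_rot: [2.141, 2.298, 0.001]
wrist_force: [0.8, -0.3, -0.8]
width: 0.462
```

Request:
drive_tool(steps=[[[0,0,1],0],[[0,0,1],0],[[0,0,0],0],[[0,0,0],0]])

```text
time: 16.37
tool_pos: [0.6259, 0.0285, 0.0276]
tcp_rot: [2.142, 2.297, 0.001]
wrist_force: [1.0, -0.5, -0.6]
width: 0.456
```

Request:
drive_tool(steps=[[[0,0,1],0],[[0,0,1],0],[[0,0,0],0],[[0,0,0],0]])

```text
time: 16.7
tool_pos: [0.6257, 0.0284, 0.025]
tcp_rot: [-2.142, -2.298, 0.0]
wrist_force: [0.8, -0.2, -0.2]
width: 0.463
```

Request:
drive_tool(steps=[[[0,0,1],0],[[0,0,0],0],[[0,0,0],0],[[0,0,0],0]])

```text
time: 17.03
tool_pos: [0.6257, 0.0284, 0.025]
tcp_rot: [-2.142, -2.298, 0.0]
wrist_force: [-2.6, 0.2, 5.2]
width: 0.461
```

Request:
drive_tool(steps=[[[0,0,0],0],[[0,0,0],0],[[0,0,0],0],[[0,0,0],0]], jaw=0.72)

```text
time: 17.37
tool_pos: [0.6256, 0.0285, 0.0239]
tcp_rot: [-2.142, -2.298, 0.0]
wrist_force: [-0.4, -0.1, 0.2]
width: 0.718
```

Request:
drive_tool(steps=[[[0,0,-20],0],[[0,0,-40],0],[[0,0,-40],0],[[0,0,-14],0],[[0,0,0],0],[[0,0,0],0]])

```text
time: 17.87
tool_pos: [0.6267, 0.0285, 0.1396]
tcp_rot: [2.141, 2.296, 0.004]
wrist_force: [0.5, -0.7, -0.2]
width: 0.717
```

```bash
python3 - <<'E'
from h import *
cv2.imwrite('pics/w7.png',bot.read_camera('wrist')[:,:,::-1])
E
python3 plan.py .435 .139 .13 94.3 .435 .139 .02 94.3
```

```text
t 17.92 at [0.6253 0.0285 0.1376] n 11 w 0.722
[[[10.3,-15.2,0.6],-0.0],[[20.6,-30.3,1.3],-0.1],[[20.6,-30.3,1.3],-0.0],[[20.7,-30.3,1.3],-0.1],[[20.7,-30.3,1.3],-0.0],[[20.7,-30.3,1.3],-0.1],[[10.4,-15.1,0.6],0.0],[[-0.0,0.0,18.3],0.0]]
[[[-0.0,0.0,36.7],0.0],[[-0.0,0.0,36.7],0.0],[[-0.0,0.1,18.3],0.0]]
```

View pics/w7.png

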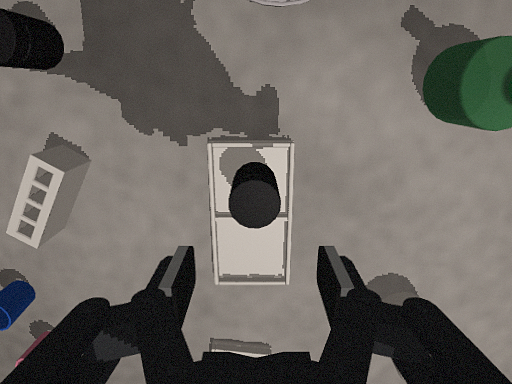

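Jar A stands in the +y bay, with its foot at about (256,180). Next is jar B.

Request:
drive_tool(steps=[[[10.3,-15.2,0],0],[[20.6,-30.3,0],0],[[20.6,-30.3,0],0],[[20.7,-30.3,0],0],[[20.7,-30.3,0],0],[[20.7,-30.3,0],0],[[10.4,-15.1,0],0],[[0,0,0],0]])

```text
time: 18.58
tool_pos: [0.4299, 0.1402, 0.1349]
tcp_rot: [-2.136, -2.297, 0.009]
wrist_force: [-0.0, 0.1, 0.2]
width: 0.725
```

Request:
drive_tool(steps=[[[0,0,0],0],[[0,0,0],0],[[0,0,0],0],[[0,0,0],0]])

```text
time: 18.92
tool_pos: [0.4365, 0.1389, 0.1378]
tcp_rot: [-2.144, -2.297, 0.001]
wrist_force: [0.7, 0.3, -0.6]
width: 0.72
```

```bash
python3 plan.py .435 .139 .02 94.3
```

```text
t 18.92 at [0.4365 0.1389 0.1378] n 4 w 0.72
[[[0.0,-0.2,19.6],-0.1],[[0.1,-0.5,39.3],-0.1],[[0.1,-0.5,39.3],-0.1],[[0.0,-0.3,19.6],-0.1]]
```

Request:
drive_tool(steps=[[[0,0,19.6],0],[[0,-0.5,39.3],0],[[0,-0.5,39.3],0],[[0,0,19.6],0],[[0,0,0],0],[[0,0,0],0]])

```text
time: 19.42
tool_pos: [0.434, 0.1387, 0.0192]
tcp_rot: [-2.142, -2.296, 0.005]
wrist_force: [0.4, 0.4, 0.7]
width: 0.72
```

Request:
drive_tool(steps=[[[0,0,0],0],[[0,0,0],0],[[0,0,0],0],[[0,0,0],0],[[0,0,0],0]], jaw=0)

```text
time: 19.83
tool_pos: [0.437, 0.1399, 0.0224]
tcp_rot: [2.14, 2.296, 0.006]
wrist_force: [0.0, -0.8, 7.4]
width: 0.458
```

Request:
drive_tool(steps=[[[0,0,-20],0],[[0,0,-40],0],[[0,0,-40],0],[[0,0,-15],0],[[0,0,0],0]])

```text
time: 20.25
tool_pos: [0.4385, 0.1405, 0.141]
tcp_rot: [2.138, 2.294, 0.014]
wrist_force: [-0.5, 0.2, 0.0]
width: 0.463
```

```bash
python3 plan.py .629 -.0405 .135 94.3
```

```text
t 20.25 at [0.4385 0.1405 0.141 ] n 8 w 0.463
[[[-13.9,12.7,0.5],-0.0],[[-27.7,25.3,1.1],-0.0],[[-27.7,25.3,1.1],-0.1],[[-27.7,25.3,1.1],-0.0],[[-27.8,25.3,1.0],-0.1],[[-27.8,25.2,1.1],-0.0],[[-27.8,25.2,1.0],-0.1],[[-13.9,12.6,0.6],0.0]]
```

Request:
drive_tool(steps=[[[-13.9,12.7,0],0],[[-27.7,25.3,0],0],[[-27.7,25.3,0],0],[[-27.7,25.3,0],0],[[-27.8,25.3,0],0],[[-27.8,25.2,0],0],[[-27.8,25.2,0],0],[[-13.9,12.6,0],0]])

```text
time: 20.92
tool_pos: [0.6266, -0.0451, 0.1339]
tcp_rot: [2.144, 2.296, -0.001]
wrist_force: [0.3, 0.2, -0.0]
width: 0.459
```

Request:
drive_tool(steps=[[[0,0,0],0],[[0,0,0],0],[[0,0,0],0],[[0,0,0],0]])

```text
time: 21.25
tool_pos: [0.6231, -0.041, 0.1343]
tcp_rot: [-2.14, -2.297, 0.002]
wrist_force: [0.1, 0.5, -1.7]
width: 0.462
```

```bash
python3 plan.py .629 -.0405 .029 94.3
```

```text
t 21.25 at [ 0.6231 -0.041   0.1343] n 4 w 0.462
[[[0.0,1.0,17.5],-0.0],[[0.0,2.1,35.1],-0.1],[[0.0,2.0,35.1],-0.1],[[0.0,1.1,17.6],-0.0]]
```

Request:
drive_tool(steps=[[[0,1,18],0],[[0,2,36],0],[[0,2,35],0],[[0,0,17],0],[[0,0,1],0],[[0,0,0],0],[[0,0,0],0]])

```text
time: 21.83
tool_pos: [0.6293, -0.0409, 0.0287]
tcp_rot: [-2.141, -2.299, -0.0]
wrist_force: [0.3, -0.5, -0.1]
width: 0.457
```

Request:
drive_tool(steps=[[[0,0,1],0],[[0,0,1],0],[[0,0,0],0],[[0,0,0],0]])

```text
time: 22.17
tool_pos: [0.6299, -0.0417, 0.0268]
tcp_rot: [2.142, 2.297, 0.001]
wrist_force: [0.4, -0.1, 0.5]
width: 0.461
```

Request:
drive_tool(steps=[[[0,0,1],0],[[0,0,1],0],[[0,0,0],0],[[0,0,0],0]])

```text
time: 22.5
tool_pos: [0.6295, -0.0417, 0.0241]
tcp_rot: [-2.142, -2.298, 0.0]
wrist_force: [-0.1, -0.3, -0.4]
width: 0.46
```

Request:
drive_tool(steps=[[[0,0,0.7],0],[[0,0,0],0],[[0,0,0],0]])

```text
time: 22.75
tool_pos: [0.6298, -0.0418, 0.0239]
tcp_rot: [2.142, 2.298, 0.0]
wrist_force: [-0.7, -1.1, 1.4]
width: 0.457
```

Contact is beginning, so within about 1 mm of the floor. Release.

Request:
drive_tool(steps=[[[0,0,0.5],0],[[0,0,0],0]])

```text
time: 22.92
tool_pos: [0.6298, -0.0418, 0.0238]
tcp_rot: [2.142, 2.298, -0.0]
wrist_force: [-2.3, -0.0, 4.7]
width: 0.459
```

Request:
drive_tool(steps=[[[0,0,0],0],[[0,0,0],0],[[0,0,0],0],[[0,0,0],0]], jaw=0.72)

```text
time: 23.25
tool_pos: [0.6297, -0.0417, 0.0229]
tcp_rot: [-2.142, -2.298, -0.0]
wrist_force: [-0.4, -0.1, -0.3]
width: 0.718
```

Request:
drive_tool(steps=[[[0,0,-20],0],[[0,0,-40],0],[[0,0,-40],0],[[0,0,-14],0],[[0,0,0],0],[[0,0,0],0]])

```text
time: 23.75
tool_pos: [0.6308, -0.0418, 0.1386]
tcp_rot: [2.14, 2.296, 0.003]
wrist_force: [-0.3, -0.5, -1.6]
width: 0.72
```

```bash
python3 - <<'E'
from h import *
cv2.imwrite('pics/w8.png',bot.read_camera('wrist')[:,:,::-1])
E
python3 plan.py .4404 .0093 .13 63.5
```

```text
t 23.8 at [ 0.6293 -0.0416  0.1366] n 6 w 0.723
[[[6.4,-18.5,0.7],3.1],[[10.8,-37.6,1.3],6.1],[[6.7,-38.6,1.3],6.1],[[2.6,-39.0,1.4],6.1],[[-1.6,-39.1,1.3],6.1],[[-2.8,-19.4,0.7],3.0]]
```

View pics/w8.png

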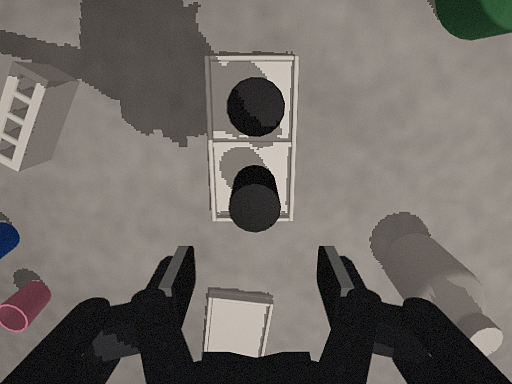

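The jars are in both bays (255,106) and (255,205). Now the rack.

Request:
drive_tool(steps=[[[6.4,-18.5,0],3.1],[[10.8,-37.6,0],6.1],[[6.7,-38.6,0],6.1],[[2.6,-39,0],6.1],[[-1.6,-39.1,0],6.1],[[-2.8,-19.4,0],3.2],[[0,0,0],0],[[0,0,0],0]])

```text
time: 24.47
tool_pos: [0.4384, 0.0096, 0.1351]
tcp_rot: [-2.671, -1.65, 0.004]
wrist_force: [-0.2, -0.8, -0.5]
width: 0.718
```

Request:
drive_tool(steps=[[[0,0,0],0],[[0,0,0],0],[[0,0,0],0]])

```text
time: 24.72
tool_pos: [0.4417, 0.009, 0.1369]
tcp_rot: [-2.674, -1.649, 0.0]
wrist_force: [-0.6, 0.2, 0.1]
width: 0.722
```

```bash
python3 - <<'E'
from h import *
c=cam('wrist'); im=np.ascontiguousarray(bot.read_camera('wrist')[:,:,::-1])
for z in(0,.045):
    cv2.polylines(im,[proj(c,rect(.4404,.0093,.03,.08,np.radians(-26.5),z)).round().astype(np.int32)],True,(0,255,0),1)
cv2.imwrite('pics/w9.png',im)
E
python3 plan.py .4404 .0093 .014 63.5
```

```text
t 24.77 at [0.4416 0.009  0.1369] n 5 w 0.721
[[[-0.0,-0.1,15.4],-0.0],[[-0.1,-0.3,30.7],-0.1],[[-0.1,-0.3,30.7],-0.0],[[-0.0,-0.3,30.7],-0.1],[[-0.0,-0.2,15.4],0.0]]
```

View pics/w9.png

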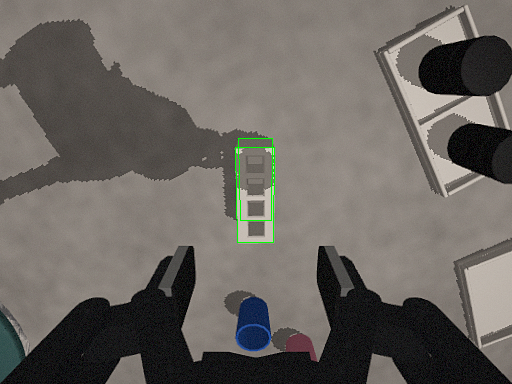

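The rack outline matches (255,195). Descend and grip.

Request:
drive_tool(steps=[[[0,0,15.4],0],[[0,-0.4,36],0],[[0,-0.4,36],0],[[0,-0.2,25],0],[[0,0,10],0],[[0,0,0],0],[[0,0,0],0]])

```text
time: 25.35
tool_pos: [0.4404, 0.0096, 0.0148]
tcp_rot: [-2.674, -1.648, 0.001]
wrist_force: [1.0, -0.1, -0.0]
width: 0.722
```

Request:
drive_tool(steps=[[[0,0,0],0],[[0,0,0],0],[[0,0,0],0],[[0,0,0],0],[[0,0,0],0],[[0,0,0],0]], jaw=0, force=35)

```text
time: 25.85
tool_pos: [0.442, 0.0096, 0.0167]
tcp_rot: [2.672, 1.648, 0.005]
wrist_force: [0.4, -0.4, 7.2]
width: 0.348
```

Request:
drive_tool(steps=[[[0,0,-20],0],[[0,0,-36],0],[[0,0,-36],0],[[0,0,-15],0],[[0,0,0],0]])

```text
time: 26.27
tool_pos: [0.4438, 0.0096, 0.127]
tcp_rot: [2.669, 1.646, 0.014]
wrist_force: [-0.0, 0.7, -0.7]
width: 0.345
```

```bash
python3 plan.py .6229 -.2267 .12 86.3;python3 - <<'E'
from h import *
cv2.imwrite('pics/w10.png',bot.read_camera('wrist')[:,:,::-1])
E
```

```text
t 26.27 at [0.4438 0.0096 0.127 ] n 9 w 0.345
[[[-8.2,16.6,0.6],-1.4],[[-17.1,32.9,1.1],-2.9],[[-18.8,31.9,1.1],-2.9],[[-20.4,30.9,1.1],-2.9],[[-21.9,29.9,1.1],-2.9],[[-23.4,28.7,1.1],-2.9],[[-24.8,27.5,1.1],-2.8],[[-26.2,26.3,1.1],-2.9]]
[[[-13.7,12.5,0.6],-1.4]]
```

View pics/w10.png

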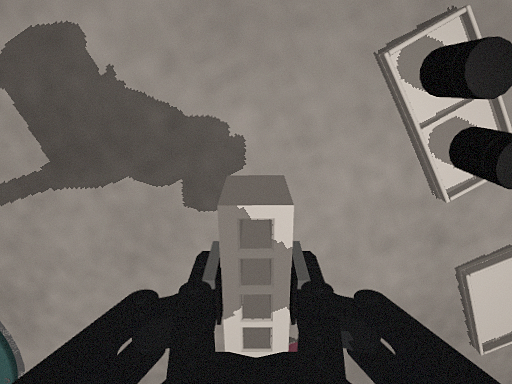

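Request:
drive_tool(steps=[[[-8.2,16.6,0],-1.4],[[-17.1,32.9,0],-2.9],[[-18.8,31.9,0],-2.9],[[-20.4,30.9,0],-2.9],[[-21.9,29.9,0],-2.9],[[-23.4,28.7,0],-2.9],[[-24.8,27.5,0],-2.8],[[-26.2,26.3,0],-2.9]])

```text
time: 26.98
tool_pos: [0.6067, -0.2128, 0.1187]
tcp_rot: [-2.313, -2.121, 0.003]
wrist_force: [0.4, 0.6, -0.4]
width: 0.342
```

Request:
drive_tool(steps=[[[-13.7,12.5,0],-1.4],[[0,0,0],0],[[0,0,0],0],[[0,0,0],0],[[0,0,0],0]])

```text
time: 27.4
tool_pos: [0.6173, -0.2252, 0.1202]
tcp_rot: [-2.289, -2.147, 0.002]
wrist_force: [0.1, 0.4, -1.9]
width: 0.346
```

```bash
python3 plan.py .6229 -.2267 .023 86.3;python3 - <<'E'
from h import *
cv2.imwrite('pics/w11.png',bot.read_camera('wrist')[:,:,::-1])
E
```

```text
t 27.4 at [ 0.6173 -0.2252  0.1202] n 4 w 0.346
[[[-0.2,1.0,16.2],0.0],[[-0.4,2.0,32.4],0.0],[[-0.4,2.0,32.4],0.0],[[-0.3,1.0,16.2],0.0]]
```

View pics/w11.png

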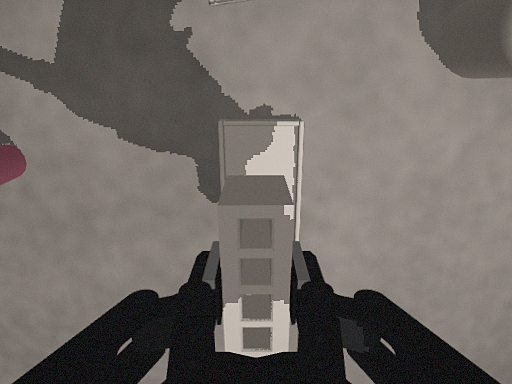

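The rack is above the tray and aligned with it. Lowering.

Request:
drive_tool(steps=[[[0,1,16],0],[[-0.5,2,34],0],[[-0.5,2,32],0],[[0,0.5,14],0],[[0,0,1.5],0],[[0,0,0],0],[[0,0,0],0]])

```text
time: 28.03
tool_pos: [0.6248, -0.2278, 0.0253]
tcp_rot: [2.29, 2.149, 0.001]
wrist_force: [0.1, 0.1, -1.4]
width: 0.344
```

Request:
drive_tool(steps=[[[0,0,1],0],[[0,0,1],0],[[0,0,0],0],[[0,0,0],0]])

```text
time: 28.37
tool_pos: [0.6246, -0.2281, 0.0228]
tcp_rot: [2.291, 2.148, 0.001]
wrist_force: [-1.3, -0.7, -1.4]
width: 0.349
```

Request:
drive_tool(steps=[[[0,0,1],0],[[0,0,1],0],[[0,0,1],0],[[0,0,0],0],[[0,0,0],0]])

```text
time: 28.78
tool_pos: [0.6244, -0.2281, 0.02]
tcp_rot: [2.292, 2.149, 0.0]
wrist_force: [-1.7, 0.9, 5.8]
width: 0.344
```

Request:
drive_tool(steps=[[[0,0,0.7],0],[[0,0,0],0],[[0,0,0],0]])

```text
time: 29.03
tool_pos: [0.6245, -0.2281, 0.02]
tcp_rot: [2.292, 2.149, 0.0]
wrist_force: [-3.1, 0.5, 8.0]
width: 0.344
```

Request:
drive_tool(steps=[[[0,0,0],0],[[0,0,0],0],[[0,0,0],0],[[0,0,0],0]], jaw=0.65)

```text
time: 29.37
tool_pos: [0.6241, -0.2278, 0.018]
tcp_rot: [-2.291, -2.149, 0.0]
wrist_force: [0.7, -0.2, -0.4]
width: 0.653
```

Request:
drive_tool(steps=[[[0,0,-20],0],[[0,0,-40],0],[[0,0,-40],0],[[0,0,-30],0],[[0,0,-10],0],[[0,0,0],0]])

```text
time: 29.87
tool_pos: [0.6271, -0.229, 0.1632]
tcp_rot: [2.286, 2.144, 0.005]
wrist_force: [1.0, -1.0, -0.5]
width: 0.649
```

Request:
drive_tool(steps=[[[0,-20,0],0],[[0,-40,0],0],[[0,-40,0],0],[[0,-40,0],0],[[0,-20,0],0],[[0,0,0],0],[[0,0,0],0]])

```text
time: 30.45
tool_pos: [0.4625, -0.2169, 0.1562]
tcp_rot: [-2.291, -2.145, 0.001]
wrist_force: [0.8, -0.7, 1.2]
width: 0.647
```

```bash
python3 - <<'E'
from h import *
print(bot.read_state()['time'])
D=(.6307,.2416)
for n in('top','side'):
    c=cam(n);S=3; im=bot.read_camera(n)[:,:,::-1]; im=cv2.resize(im,None,fx=S,fy=S,interpolation=cv2.INTER_CUBIC)
    def dr(P,col): cv2.polylines(im,[((proj(c,P)+.5)*S-.5).round().astype(np.int32)],True,col,1)
    z=.004
    for x,y in[(.6257,.0284),(.6297,-.0417)]:
        dr(circ(x,y,.02,z),(0,255,0));dr(circ(x,y,.02,z+.06),(0,255,255))
    for x,y in[(.6301,.2144),(.6319,.2697)]:
        dr(circ(x,y,.0155,z),(0,255,0));dr(circ(x,y,.0175,z+.044),(0,255,255))
    dr(rect(.6245,-.2281,.03,.08,np.radians(-3.7),z+.045),(0,0,255));dr(rect(.6245,-.2281,.03,.08,np.radians(-3.7),z),(0,255,0))
    r=(130,70,390,250) if n=='top' else (180,120,400,300)
    cv2.imwrite(f'pics/fin_{n}.png',im[r[1]*S:r[3]*S,r[0]*S:r[2]*S])
E
```

```text
30.45
```

View pics/fin_top.png

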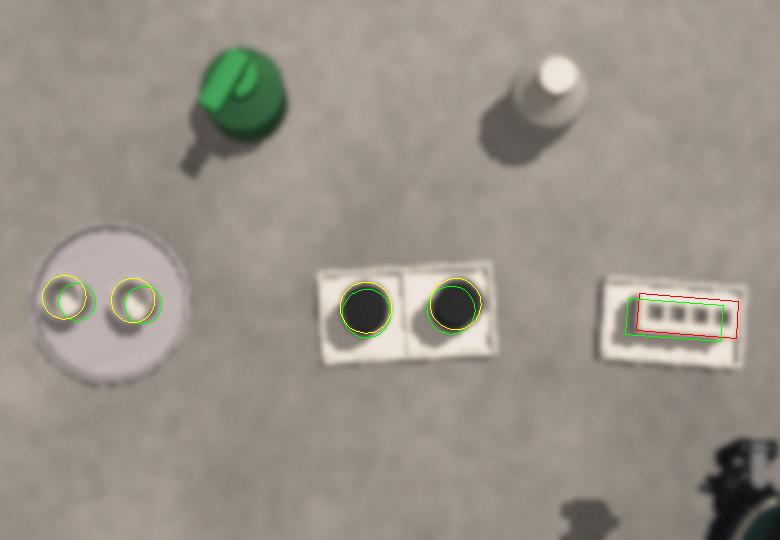

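View pics/fin_side.png

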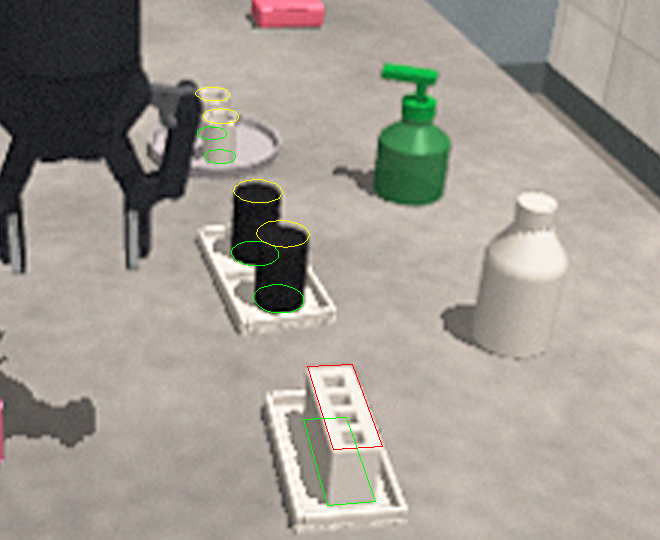

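All five outlines match the pictures in the top view and, where the gripper doesn't hide them, in the side view. The soap and wash bottle stand where they were. Handing in.

```bash
python3 -c "
from workcell import bot
print(bot.read_state()['joint_vel'].round(3)); print(bot.finish_job())"
```

```text
[ 0.006  0.011 -0.026 -0.001  0.004 -0.001]
the job is handed in; nothing more can be done
None
```

I moved everything as asked and handed the job in at about 30.6 s of the 125 s allowed. Both jars stand in the two-bay tray, one to each bay. Both white cups stand mouth up in the round dish, and the rack lies holes up and lengthwise in the oblong tray. The blue and pink cups were left alone.

- **Placing:** I felt the floor contact at every set-down, at 3–8 N. After each release the jaws opened and the arm withdrew.
- **Final pictures:** the outlines drawn at floor height matched all five parts in the top view. They also matched the jars and rack in the side view; the cups there were partly hidden behind the gripper.
- **Positions:** every part was within about 5 mm of its intended position in the tray or dish. The rack and its tray line up to within about a degree.
- **Bystanders:** the soap dispenser and wash bottle look unmoved in the pictures. I did not measure their positions again.

No check failed. The only mismatch was that the rack met the tray floor about 1 mm higher than expected, well inside the 5 mm allowance.

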